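# Load the rib and index the table to its next detent

### The arm

A 6-joint arm with a two-finger parallel gripper is mounted at the origin on the work surface. World frame = base frame: x ahead of the robot, y to its left, z up, the work surface at z = 0. Lengths are in m, angles in rad, forces in N, time in s.
With the tool pointing down it reaches from about 0.4 to 0.925 m from the base axis. Payload 12.5 kg.
Tool frame: the origin (TCP) lies between the finger pads; the fingertips stand 17 mm ahead of it and the grasp point (between the pads) lies 2 mm behind it (tip_reach is the distance from the TCP to the fingertips, in m); z points along the fingers, y is the direction in which the jaws open and shut (so a half turn about z gives the same grasp; the last joint's range is limited). The gripper opens to 95 mm and grips with 3 to 60 N. Pads are 20 mm wide; open, the fingers measure 119 mm over their backs; the gripper's body (75 mm by 180 mm) begins 59 mm behind the grasp point.
Start: joints at [-0.106, 0.491, 1.559, -0, 1.092, -0.106], TCP at [0.625, 0, 0.232] pointing down, gripper open.
Joint ranges: [-3.1, 3.1], [-0.84, 2.19], [0.05, 2.79], [-1.13, 4.28], [0.06, 2.93], [-2.69, 2.69]. Speed limits (rad/s): [2.22, 2.22, 2.79, 3.14, 3.14, 3.14].

### API

Orientations are given as a unit quaternion [x, y, z, w].
In Python, from bench import get_obs, read_camera, job_done, tip_reach gives the robot as it stands.
- The arm moves only by the shell command python3 -m creep 'ROWS' [FORCE]. ROWS is JSON, a list of rows, each a list of 3 entries, a list of its own where there are three numbers: the shift along the tool's x, y, z in cm, then the turn about the tool's z in rad, then the closure, from 0 (fully open) to 1 (shut). A call has exactly 8 rows; each row shifts and turns the commanded pose from where the row before left it, along the tool's axes as they then stand; what a row does not reach is not made up. A row lasts 1/8 s, in which the tool goes at most 62.5 mm and 10.7 degrees, less where a joint would pass 70% of its speed; a pose out of reach is approached as far as the arm can. A call with a gripper value outside its range is refused whole. The fingers move at their own pace and stop on an object; FORCE is the grip in N (left out, the last holds). Time passes only in rows, so rows that do not move let the fingers close, or fill a call up. It gives the time, the measured TCP pose, the force and the opening at its end, in the units of the state.
- get_obs(): the state, without advancing time (a new reading comes with each control period).
- read_camera(name): name is "scene" or "side" or "wrist"; returns a dict with "color" (420x560x3 uint8, blue, green, red), "camera_matrix" (3x3 intrinsics, pixels), "R" (3x3) and "t" (3): a world point X has camera coordinates R X + t. Camera axes: x right, y down, z forward; pixel columns grow to the right and rows downward; lengths in m; the calibration is good to about 2 mm. A picture is of the moment at which its call begins. There is no depth.
- job_done(): hands the job in, once; it reports no verdict.
The state is a dict: "time": time; "joint_positions": joint angles; "dq": joint speeds; "joint_efforts": joint torques, N m; "eef_pos": TCP position; "orientation": TCP orientation; "contact_force": force on the tool from outside, world axes, zero at the start; "moment": the same for the moment, N m; "grip_width": finger opening in m.
Only numpy, scipy, OpenCV 4.12 (cv2) and the standard library are available. Lean on these libraries where they do the work, as an engineer would, in place of code of your own. Each camera call takes 0.05 s, during which the arm holds its last target.

### The job

Lay the translucent resin rib segment flat in the empty blue nest of the rotary index table and let go of it. Then push the table round anticlockwise by its black post to the next detent, until its brass dog bears on the red stop pin with a light push (6 to 10 N at the post; more than 15 N on the slender pin would bend it), and take the hand away with the table left fully home. Leave the yellow screw in the other nest and the second screw, the lens and the green pick where they lie.

Things in the scene. Friction and masses are not known exactly. Their poses are not given: they have to be found in the camera images.
- rib_mid (a point): centre (half-way up, middle of its length) of the translucent amber resin rib segment: a bar 14 mm wide and 22 mm high, 64 mm long along its own x, gently bowed in plan (both ends bend 5 mm towards its +y); it lies on the ledge, about 25 g; grip it across its y at the middle
- base: round grey base of the rotary index table, 300 mm diameter, 20 mm high, fixed to the ledge; origin on the rotation axis at ledge height, z up. The aluminium disc above it (240 mm diameter, top 42 mm above the ledge) is the moving table
- carousel (a joint): angle of the index table about the vertical axis through base, rad, growing anticlockwise seen from above: near 0 in its first detent, 1.047 in the next, where the dog meets the stop pin. A sprung cam resists up to half-way (at most about 11 N at the post), then throws the table on by itself, but dust (some 2 N of drag at the post) halts it 2 to 6 mm short of the stop: it must be pushed home
- post (a point): point on the axis of the black upright push post of the index table, 102 mm from the rotation axis, 80 mm above the ledge; post 18 mm diameter, rising from the disc's top (42 mm above the ledge) to 97 mm; it turns with the table
- nest (a point): centre of the floor of the empty blue nest (a shallow pocket, floor 42 mm above the ledge, dark rubber), 66 mm from the rotation axis; its axes turn with the table: x along the nest's long side, y across it (towards the rotation axis), z up. Inside 84 mm by 38 mm, walls 4 mm thick and 6 mm high
- nest_b (a point): centre of the floor of the other blue nest, of the same size, in which a yellow bone-screw model lies
- dog_face (a point): middle of the leading face of the brass dog, a block sticking out 21 mm from the disc's rim, 128 mm from the rotation axis, 36 mm above the ledge; it turns with the table and touches stop_face when fully home
- stop_face (a point): fixed point on the red stop pin where the dog's face bears, 128 mm from the rotation axis, 36 mm above the ledge
- stop: slender upright red stop pin, 12 mm diameter, top 65 mm above the ledge, on the base beside the disc's rim; origin at its foot, 20 mm above the ledge. It is rigid
- screw_a: yellow nylon bone-screw model, 52 mm long, 14 mm thick, lying in the other nest; to stay there
- screw_b: second yellow nylon bone-screw model on the ledge, 52 mm long along x, 14 mm thick; leave alone
- lens: heavy glass paperweight-like lens, 76 mm diameter, 28 mm high, origin at its underside; leave alone
- pick: green handled pick, 160 mm long along x, 16 mm thick, lying on the ledge; leave alone
Not all that is in view belongs to the job. Of the things that look like the part that bears rib_mid, take the one that is farthest from the robot's base at the start. What is shaped like the screw_a but pink is not meant.

How it is judged:
By the outcome, as a careful person would: the job done as asked, in the order asked, and still so for the second after the job is handed in, with the robot touching nothing.
It also fails if it takes over 72 s, if anything falls off the work surface, if the arm or the gripper's body presses on something with over 40 N, if the wrist force passes 120 N, or if a joint passes its speed limit or range.

## Working session

There is one attempt and no reset: what is moved stays moved. The work goes in short steps, Python scripts to look and compute and a shell command to move; the robot and the scene stay as the last step left them, time stands still between calls to the robot, and variables do not carry over. Pictures are saved under pics/ and viewed, and the job is handed in when it is done.

```bash
ls; mkdir -p pics
python3 - <<'E'
from bench import *
import cv2
print(get_obs(), tip_reach)
for n in ("scene","side","wrist"):
    c=read_camera(n); cv2.imwrite(f"pics/{n}0.png",c["color"]); print(n,c["camera_matrix"],c["R"],c["t"])
    import numpy as np; print(-c["R"].T@c["t"])
E
```

```text
pics
{'time': 0.0, 'joint_positions': array([-1.05611261e-01,  4.91544596e-01,  1.55947430e+00, -4.42935890e-06,
        1.09167648e+00, -1.05569443e-01]), 'dq': array([-0.00028622, -0.00138557, -0.00107389,  0.00085796,  0.00030553,
        0.00073142]), 'joint_efforts': array([-9.52334158e-04, -6.12640929e+01, -2.58175153e+01,  6.92750537e-02,
        4.83079045e-02, -1.38641695e-05]), 'eef_pos': array([6.24768235e-01, 3.92463903e-05, 2.31062471e-01]), 'orientation': array([ 7.07120736e-01,  7.07092612e-01, -3.48138262e-04, -4.27555689e-04]), 'contact_force': array([ 0.4052944 ,  0.60881277, -0.28404471]), 'moment': array([0.0026784 , 0.00332746, 0.0123096 ]), 'grip_width': 0.09497855054722844} 0.017
scene [[410.65867209   0.         285.13870074]
 [  0.         410.65867209 212.04901744]
 [  0.           0.           1.        ]] [[-0.61646943  0.78723024 -0.01529657]
 [ 0.58567008  0.44547258 -0.67715932]
 [-0.52626609 -0.42640676 -0.73567743]] [ 0.34223317 -0.25733251  1.47145479]
[1.136065   0.47265655 0.91349597]
side [[441.93160817   0.         279.04080871]
 [  0.         441.93160817 214.78782761]
 [  0.           0.           1.        ]] [[ 0.95762418 -0.28795947 -0.00593835]
 [-0.17068451 -0.55077151 -0.81701747]
 [ 0.23199725  0.78340927 -0.57658233]] [-0.51003267  0.15904434  0.86671417]
[ 0.31449072 -0.73826356  0.62664533]
wrist [[315.73942723   0.         282.65798277]
 [  0.         315.73942723 213.19884365]
 [  0.           0.           1.        ]] [[ 9.99999935e-01  1.32949062e-04 -3.33827080e-04]
 [ 2.19646962e-04 -9.61423509e-01  2.75072334e-01]
 [-2.84378594e-04 -2.75072390e-01 -9.61423476e-01]] [-0.62512101 -0.03130664  0.39171077]
[0.62523924 0.07773299 0.38500284]
```

View pics/scene0.png

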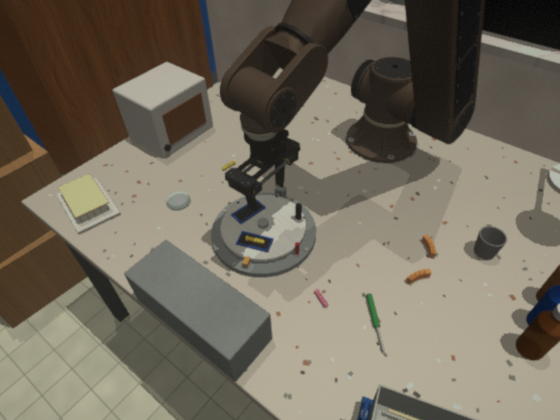

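View pics/side0.png

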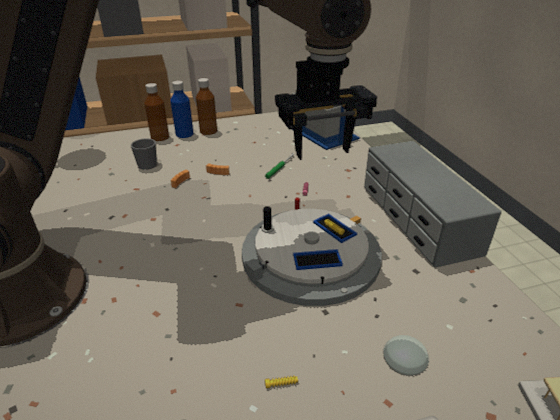

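View pics/wrist0.png

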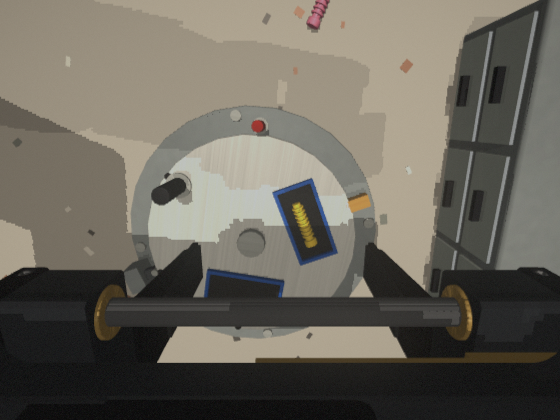

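The two rib candidates are the orange bars at scene (430,246) and (419,275), which are side (180,178) and (217,169). I'll measure both, along with the table features.

```bash
cat > h.py <<'E'
from bench import *
import cv2, numpy as np
def ray(c,u,v,z):
    d=c["R"].T@np.linalg.inv(c["camera_matrix"])@np.array([u,v,1.]); o=-c["R"].T@c["t"]
    return o+d*(z-o[2])/d[2]
def proj(c,X):
    p=c["camera_matrix"]@(c["R"]@np.asarray(X,float)+c["t"]); return p[:2]/p[2]
E
python3 - <<'E'
from h import *
s=read_camera("scene");d=read_camera("side");w=read_camera("wrist")
for n,c,l in (("scene",s,[(430,246,.011),(419,275,.011),(298,204,.097),(263,222,.042),(255,240,.045),(248,211,.045),(247,262,.036),(297,244,.065)]),
 ("side",d,[(180,178,.011),(217,169,.011),(267,209,.097),(312,238,.042),(335,228,.045),(317,260,.045),(297,200,.065),(356,220,.036)]),
 ("wrist",w,[(160,195,.097),(251,242,.042),(305,222,.042),(258,126,.065),(359,203,.036)])):
  for u,v,z in l:
    p=ray(c,u,v,z);print(n,u,v,p.round(3),np.hypot(*p[:2]).round(3))
a=s["color"][220:300,380:460];b=d["color"][150:200,150:250]
cv2.imwrite("pics/crop1.png",np.hstack([cv2.resize(a,(400,400),interpolation=2),cv2.resize(b,(400,200),interpolation=2).repeat(2,0)]))
E
```

```text
scene 430 246 [0.349 0.346 0.011] 0.491
scene 419 275 [0.455 0.364 0.011] 0.583
scene 298 204 [0.507 0.009 0.097] 0.507
scene 263 222 [ 0.581 -0.059  0.042] 0.584
scene 255 240 [ 0.645 -0.032  0.045] 0.646
scene 248 211 [ 0.576 -0.119  0.045] 0.589
scene 247 262 [ 0.709 -0.006  0.036] 0.709
scene 297 244 [0.6   0.076 0.065] 0.605
side 180 178 [0.353 0.347 0.011] 0.495
side 217 169 [0.459 0.366 0.011] 0.587
side 267 209 [0.509 0.009 0.097] 0.509
side 312 238 [ 0.592 -0.047  0.042] 0.594
side 335 228 [ 0.651 -0.032  0.045] 0.652
side 317 260 [ 0.576 -0.12   0.045] 0.588
side 297 200 [0.597 0.069 0.065] 0.601
side 356 220 [ 0.714 -0.007  0.036] 0.714
wrist 160 195 [0.511 0.013 0.097] 0.511
wrist 251 242 [ 0.589 -0.055  0.042] 0.591
wrist 305 222 [ 0.651 -0.031  0.042] 0.652
wrist 258 126 [0.601 0.075 0.065] 0.606
wrist 359 203 [ 0.712 -0.01   0.036] 0.712
```

View pics/crop1.png

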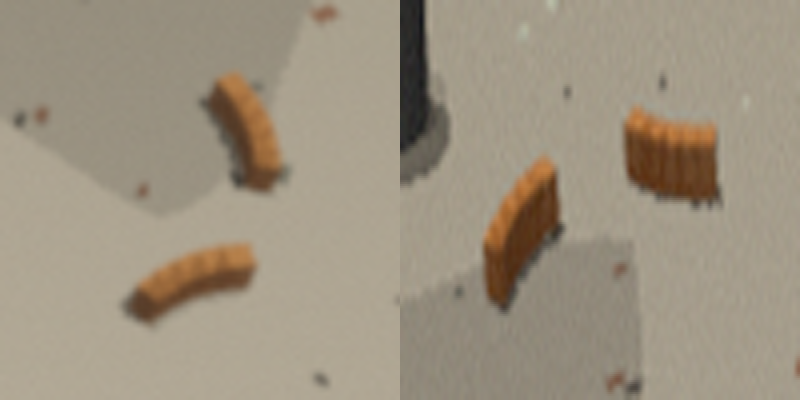

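The farther one is the rib at scene (419,275), side (217,169): 0.585 m from the base against 0.493 m for the other. The crop confirms that both are the same bowed amber bar, so I take that one and move over it for a closer wrist view.

```bash
python3 -m creep '[[[4.75,-2.8,0],0,0],[[4.75,-2.8,0],0,0],[[4.75,-2.8,0],0,0],[[4.75,-2.8,0],0,0],[[4.75,-2.8,0],0,0],[[4.75,-2.8,2],0,0],[[0,0,1],0,0],[[0,0,0],0,0]]'
python3 - <<'E'
from h import *
o=get_obs();print(o["eef_pos"],o["orientation"],o["joint_positions"])
w=read_camera("wrist");cv2.imwrite("pics/w1.png",w["color"])
E
```

```text
time: 1.3
eef_pos: [0.4569, 0.2849, 0.2012]
orientation: [0.707, 0.707, -0.001, -0.0]
contact_force: [0.3, 0.3, 0.2]
grip_width: 0.095
[0.45694263 0.2848719  0.20116594] [ 7.06840341e-01  7.07372935e-01 -5.09512714e-04 -6.53550344e-05] [ 4.34886619e-01  4.04378494e-01  1.80682401e+00 -2.83538647e-04
  9.31392032e-01  4.34302724e-01]
```

View pics/w1.png

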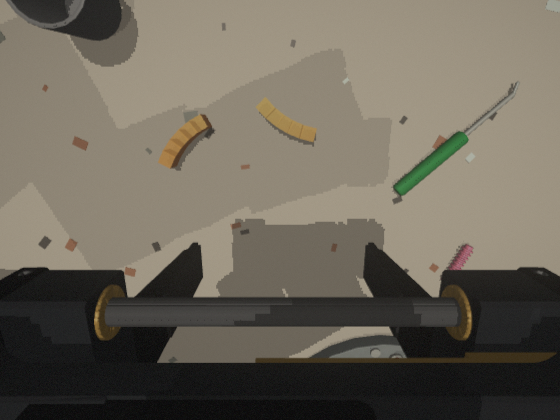

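The rib meant is at wrist (287,121), concave side up-right. The nearer one is at (186,141). I'll fit the rib's silhouette in all three cameras.

```bash
cat > ribfit.py <<'E'
from h import *
from scipy.optimize import minimize
S=4
def mask(c,x,y,th,z0=0,bow=.005):
    m=np.zeros((420*S,560*S),np.uint8)
    xs=np.linspace(-.032,.032,9); ys=bow*(xs/.032)**2
    Rz=np.array([[np.cos(th),-np.sin(th)],[np.sin(th),np.cos(th)]])
    for i in range(8):
        P=[]
        for j in (i,i+1):
            for s in (-.007,.007):
                for z in (0,.022):
                    q=Rz@np.array([xs[j],ys[j]+s])+[x,y]; P.append(proj(c,[q[0],q[1],z0+z])*S+S/2)
        cv2.fillConvexPoly(m,cv2.convexHull(np.array(P,np.float32)).astype(np.int32),1)
    return cv2.resize(m.astype(np.float32),(560,420),interpolation=cv2.INTER_AREA)
def seg(c,x,y,z0=0,r=.07):
    hsv=cv2.cvtColor(c["color"],cv2.COLOR_BGR2HSV)
    m=cv2.inRange(hsv,(8,140,70),(22,255,255)).astype(np.float32)/255
    u=proj(c,[x,y,z0+.011]); k=np.linalg.norm(proj(c,[x+r/2**.5,y,z0])-u)
    yy,xx=np.mgrid[:420,:560]; m[(xx-u[0])**2+(yy-u[1])**2>k*k]=0
    return m
def fit(cams,p0,z0=0,r=.07):
    segs=[seg(c,p0[0],p0[1],z0,r) for c in cams]
    def cost(p):
        return sum(np.abs(mask(c,*p[:3],z0)-s).sum()/max(s.sum(),1) for c,s in zip(cams,segs))
    best=None
    for k in p0[2]:
        q=minimize(cost,[p0[0],p0[1],k],method="Nelder-Mead",options=dict(initial_simplex=np.array([p0[:2]+[k],[p0[0]+.006,p0[1],k],[p0[0],p0[1]+.006,k],[p0[0],p0[1],k+.2]]),xatol=1e-5,fatol=1e-4))
        if best is None or q.fun<best.fun:best=q
    return best,[s.sum() for s in segs]
E
python3 - <<'E'
from ribfit import *
cs=[read_camera(n) for n in ("wrist","scene","side")]
p0=[.457,.365,[-.6,2.5]]
for cc in (cs,cs[:1],cs[1:2],cs[2:]):
    q,n=fit(cc,p0); print(q.x.round(4),round(q.fun,3),n)
o=get_obs();print(o["eef_pos"])
E
```

```text
[0.4899 0.3337 2.4703] 867.116 [np.float32(1.0), np.float32(144.0), np.float32(186.0)]
[0.4899 0.3337 2.4703] 863.5 [np.float32(1.0)]
[ 0.4595  0.3595 -0.4073] 0.49 [np.float32(144.0)]
[ 0.458   0.3631 -0.6001] 0.159 [np.float32(186.0)]
[0.45783313 0.28422814 0.20208467]
```

Run:
```python
from h import *
for n,u,v in (("wrist",284,123),("scene",419,275),("side",217,169)):
    c=read_camera(n); h=cv2.cvtColor(c["color"],cv2.COLOR_BGR2HSV)
    print(n,h[v-3:v+8:2,u-12:u+13:4].tolist())
```

```text
wrist [[[20, 129, 164], [20, 128, 164], [19, 130, 165], [20, 128, 164], [20, 125, 169], [19, 97, 161], [20, 45, 146]], [[20, 130, 163], [20, 131, 167], [20, 128, 163], [19, 128, 164], [20, 130, 163], [20, 134, 171], [20, 117, 165]], [[20, 98, 128], [20, 130, 163], [20, 128, 165], [20, 130, 163], [20, 130, 163], [19, 131, 164], [20, 130, 169]], [[18, 45, 96], [19, 123, 157], [20, 128, 163], [20, 130, 163], [19, 135, 161], [19, 131, 163], [19, 129, 164]], [[19, 44, 144], [21, 46, 95], [20, 131, 162], [20, 131, 164], [19, 137, 168], [19, 129, 164], [19, 132, 162]], [[18, 43, 147], [19, 47, 120], [19, 45, 96], [19, 131, 164], [19, 132, 164], [20, 129, 164], [19, 130, 163]]]
scene [[[21, 41, 144], [21, 46, 144], [15, 131, 150], [14, 156, 144], [15, 155, 146], [15, 154, 159], [16, 79, 145]], [[21, 43, 143], [15, 123, 153], [14, 157, 143], [14, 159, 135], [13, 157, 112], [13, 144, 103], [18, 56, 136]], [[17, 71, 143], [14, 158, 142], [14, 158, 136], [13, 153, 95], [12, 148, 93], [12, 138, 96], [20, 43, 142]], [[14, 116, 97], [14, 161, 138], [13, 155, 105], [13, 128, 100], [15, 70, 120], [17
[... 197 characters left out ...]
 [21, 41, 144], [21, 41, 143], [21, 41, 143]]]
side [[[19, 55, 144], [13, 163, 133], [14, 167, 171], [14, 172, 175], [14, 156, 173], [15, 154, 164], [18, 66, 132]], [[18, 58, 128], [14, 174, 91], [14, 175, 93], [13, 159, 111], [14, 162, 113], [13, 159, 114], [18, 52, 123]], [[20, 52, 128], [13, 166, 95], [13, 178, 93], [13, 182, 91], [14, 184, 94], [12, 162, 96], [17, 57, 121]], [[20, 34, 136], [13, 173, 87], [14, 173, 90], [13, 171, 94], [13, 155, 97], [12, 154, 98], [17, 65, 121]], [[20, 42, 140], [17, 37, 137], [16, 52, 108], [15, 98, 81], [13, 137, 84], [13, 167, 87], [13, 95, 75]], [[18, 37, 138], [18, 46, 138], [19, 39, 137], [17, 37, 139], [20, 41, 137], [21, 38, 133], [25, 35, 131]]]
```

```bash
sed -i 's/(8,140,70),(22,255,255)/(8,90,65),(24,255,255)/; s/r=\.07/r=.06/g' ribfit.py
python3 - <<'E'
from ribfit import *
cs=[read_camera(n) for n in ("wrist","scene","side")]
p0=[.457,.365,[-.6,2.5]]
for cc in (cs,cs[:1],cs[1:2],cs[2:]):
    q,n=fit(cc,p0); print(q.x.round(4),round(q.fun,3),n)
o=get_obs();print(o["eef_pos"],o["time"])
E
```

```text
[ 0.4585  0.362  -0.5289] 0.425 [np.float32(937.0), np.float32(210.0), np.float32(220.0)]
[ 0.4593  0.3618 -0.5299] 0.074 [np.float32(937.0)]
[ 0.4576  0.3601 -0.5209] 0.103 [np.float32(210.0)]
[ 0.4574  0.3651 -0.5641] 0.082 [np.float32(220.0)]
[0.45723667 0.28477174 0.20181285] 1.8
```

```bash
python3 -m creep '[[[3.86,0.06,0],0,0.4],[[3.86,0.06,0],0,0.4],[[0,0,1.5],-0.174,0.4],[[0,0,1.5],-0.174,0.4],[[0,0,1.5],-0.174,0.4],[[0,0,1.5],-0.174,0.4],[[0,0,1.5],-0.174,0.4],[[0,0,1.5],-0.171,0.4]]' 15
python3 - <<'E'
from h import *
from scipy.spatial.transform import Rotation as R
o=get_obs();print(o["eef_pos"],R.from_quat(o["orientation"]).as_matrix().round(3),o["joint_positions"],o["grip_width"])
im=[]
for n in("wrist","scene","side"):
    c=read_camera(n);cv2.imwrite(f"pics/{n}2.png",c["color"])
    print(n,proj(c,[.4585,.362,.011]),proj(c,o["eef_pos"]))
    u=proj(c,[.4585,.362,.03]).astype(int); 
    im.append(cv2.resize(cv2.getRectSubPix(c["color"],(120,120),u.astype(float).tolist()),(390,390),interpolation=2)) if n!="wrist" else 0
cv2.imwrite("pics/c2.png",np.hstack(im))
E
```

```text
time: 2.8
eef_pos: [0.4583, 0.3622, 0.1112]
orientation: [0.259, 0.966, 0.0, 0.0]
contact_force: [0.9, -0.5, 0.7]
grip_width: 0.0569
[0.45832716 0.36222603 0.11119766] [[-0.866  0.501  0.   ]
 [ 0.501  0.866  0.   ]
 [-0.     0.    -1.   ]] [ 5.55786864e-01  5.79028739e-01  1.77981304e+00 -7.27877000e-05
  7.82516006e-01 -4.90770007e-01] 0.05688387666475291
wrist [282.21721281 218.6962203 ] [282.30582766 272.93685916]
scene [417.59709023 275.51437395] [426.9050816  252.18948359]
side [217.09209347 169.69431649] [213.7926148  137.14727298]
```

View pics/c2.png

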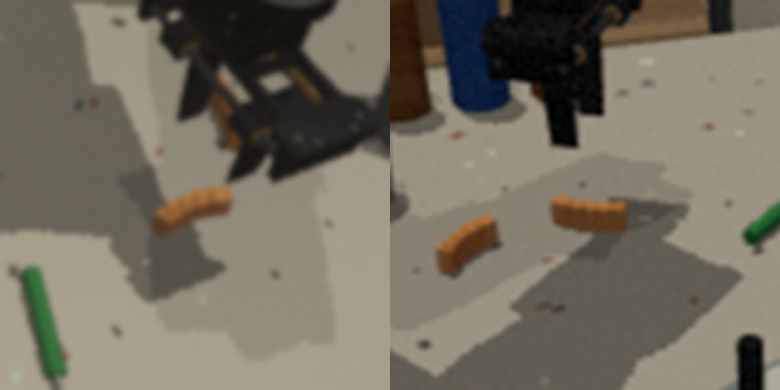

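View pics/wrist2.png

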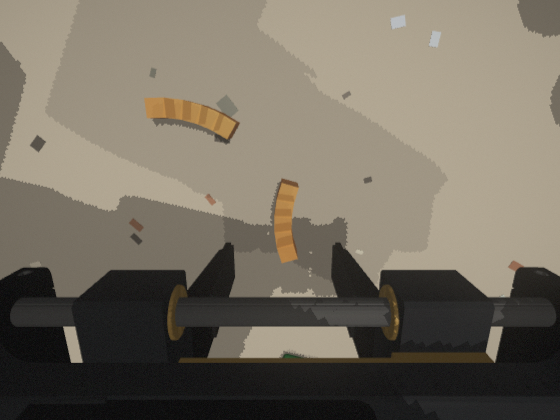

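The rib sits upright between the fingers at wrist (285,221), where I predicted (282,219), with its ends in line. Next I go down until the tips are 10 mm above the surface, then close.

```bash
python3 -m creep '[[[0,0,1.5],0,0.4],[[0,0,1.5],0,0.4],[[0,0,1.5],0,0.4],[[0,0,1.5],0,0.4],[[0,0,1.5],0,0.4],[[0,0,0.9],0,0.4],[[0,0,0],0,0.4],[[0,0,0],0,0.4]]' 15
python3 -m creep '[[[0,0,0],0,1],[[0,0,0],0,1],[[0,0,0],0,1],[[0,0,0],0,1],[[0,0,0],0,1],[[0,0,0],0,1],[[0,0,0],0,1],[[0,0,0],0,1]]' 15
python3 - <<'E'
from h import *
im=[]
for n in("scene","side"):
    c=read_camera(n)
    im.append(cv2.resize(cv2.getRectSubPix(c["color"],(100,100),proj(c,[.4585,.362,.03]).tolist()),(390,390),interpolation=2))
cv2.imwrite("pics/c3.png",np.hstack(im))
E
```

```text
time: 3.95
eef_pos: [0.4584, 0.3623, 0.028]
orientation: [0.262, 0.965, 0.0, 0.0]
contact_force: [0.2, -0.0, 0.1]
grip_width: 0.0569
time: 4.95
eef_pos: [0.4582, 0.3622, 0.0277]
orientation: [0.262, 0.965, 0.0, 0.0]
contact_force: [-0.9, 0.0, 1.1]
grip_width: 0.0139
```

View pics/c3.png

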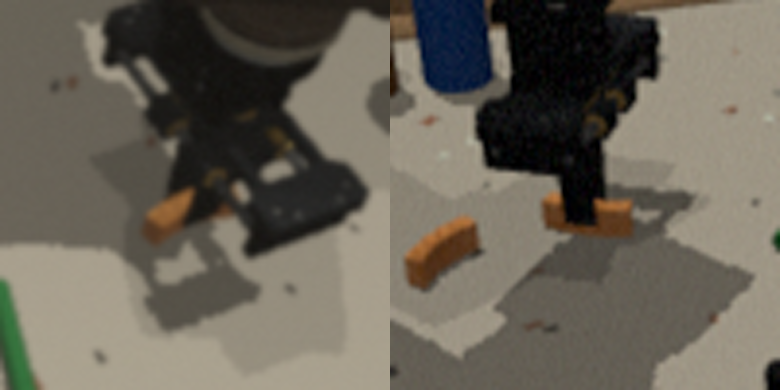

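Gripped: the opening is 13.9 mm at the middle. I'll lift, then measure the table while the arm is clear of it.

```bash
python3 -m creep '[[[0,0,-1],0,1],[[0,0,-3],0,1],[[0,0,-4],0,1],[[0,0,-4],0,1],[[0,0,-2],0,1],[[0,0,0],0,1],[[0,0,0],0,1],[[0,0,0],0,1]]' 15
python3 - <<'E'
from h import *
for n in("scene","side"):
    c=read_camera(n);cv2.imwrite(f"pics/{n}4.png",c["color"])
    x0,y0=(200,180) if n=="scene" else (230,180)
    cv2.imwrite(f"pics/{n}4z.png",cv2.resize(c["color"][y0:y0+120,x0:x0+160],(800,600),interpolation=cv2.INTER_CUBIC))
E
```

```text
time: 6.05
eef_pos: [0.4579, 0.362, 0.1666]
orientation: [0.262, 0.965, -0.001, -0.001]
contact_force: [0.6, 0.3, -0.0]
grip_width: 0.014
```

View pics/scene4z.png

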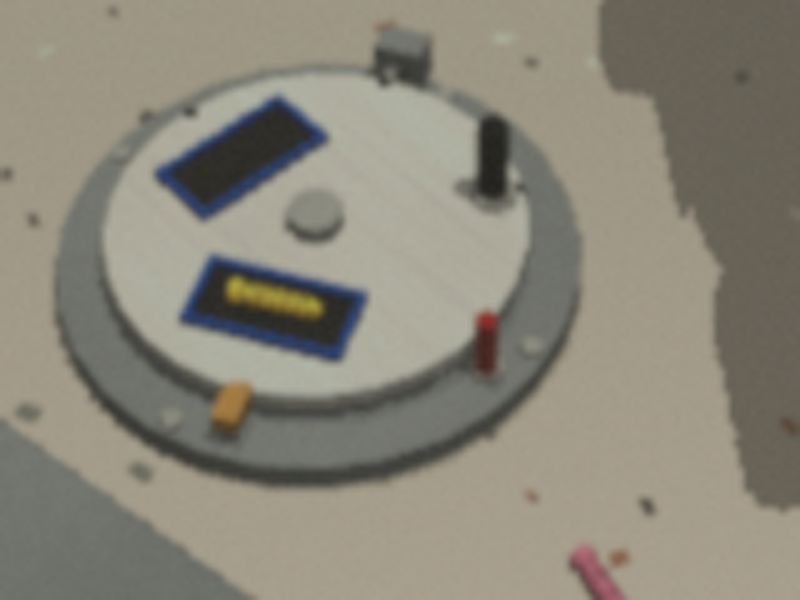

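View pics/side4z.png

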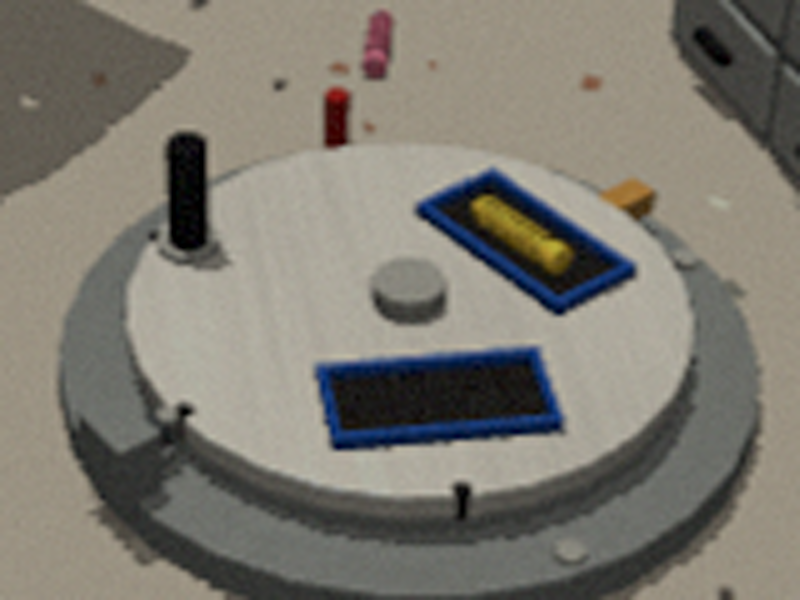

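```bash
cat > tab.py <<'E'
from h import *
from scipy.optimize import least_squares
def corners(cx,cy,a,z=.048,hx=.046,hy=.023,r=.066):
    # y axis towards rotation axis: nest at angle a, yaxis=-(ca,sa), xaxis = yaxis rotated -90
    n=np.array([np.cos(a),np.sin(a)]);y=-n;x=np.array([y[1],-y[0]]);o=np.array([cx,cy])+r*n
    return [np.r_[o+x*i*hx+y*j*hy,z] for i in(-1,1) for j in (-1,1)]
E
python3 - <<'E'
from tab import *
s=read_camera("scene");d=read_camera("side")
up=lambda L,x0,y0:(np.array(L,float)+.5)/5-.5+[x0,y0]
obs=[(s,0,up([(155,174),(278,97),(328,135),(204,217)],200,180)),(s,1,up([(210,256),(367,293),(341,360),(180,322)],200,180)),
(d,0,up([(316,367),(540,348),(562,430),(333,447)],230,180)),(d,1,up([(490,168),(635,265),(562,312),(416,210)],230,180))]
posts=[(s,up([(493,122)],200,180)[0]),(d,up([(188,143)],230,180)[0])]
def res(p,sel=(0,1),off=False):
    r=[]
    for c,k,L in obs:
        if (c is s) and 0 not in sel or (c is d) and 1 not in sel: continue
        P=[proj(c,X) for X in corners(p[0],p[1],p[2] if k==0 else p[3])]
        for X in P:
            e=L-X; r+=list(e[np.argmin((e**2).sum(1))])
    for c,u in posts:
        if (c is s) and 0 not in sel or (c is d) and 1 not in sel: continue
        r+=list(proj(c,[p[0]+.102*np.cos(p[4]),p[1]+.102*np.sin(p[4]),.097])-u)
    return r
for sel in ((0,1),(0,),(1,)):
    q=least_squares(res,[.589,-.055,np.radians(258.6),np.radians(20),np.radians(140)],args=(sel,),loss="soft_l1")
    p=q.x;print(sel,p[:2].round(4),np.degrees(p[2:]).round(2),"rms",np.sqrt(np.mean(np.array(res(p,sel))**2)).round(2),
      "nest",(p[:2]+.066*np.array([np.cos(p[2]),np.sin(p[2])])).round(4),"post",(p[:2]+.102*np.array([np.cos(p[4]),np.sin(p[4])])).round(4))
for z in (.03,.05,.07,.09): print(z,[ray(c,*(up([u],*o)[0]),z).round(3)[:2] for c,u,o in((s,(405,50),(200,180)),(d,(125,430),(230,180)))])
E
```

```text
(0, 1) [ 0.5883 -0.0542] [259.71  21.1  140.45] rms 0.48 nest [ 0.5765 -0.1192] post [0.5096 0.0107]
(0,) [ 0.5885 -0.0526] [260.27  20.62 142.74] rms 0.23 nest [ 0.5773 -0.1177] post [0.5073 0.0091]
(1,) [ 0.5879 -0.0558] [259.45  21.3  139.04] rms 0.43 nest [ 0.5758 -0.1206] post [0.5109 0.0111]
0.03 [array([ 0.439, -0.108]), array([ 0.456, -0.083])]
0.05 [array([ 0.454, -0.095]), array([ 0.452, -0.105])]
0.07 [array([ 0.47 , -0.082]), array([ 0.447, -0.127])]
0.09 [array([ 0.486, -0.069]), array([ 0.442, -0.149])]
```

```bash
python3 -m creep '[[[-2.1,-1.63,0],0,1],[[-4.2,-3.27,0],0,1],[[-4.2,-3.27,0],0,1],[[-4.2,-3.27,0],0,1],[[-4.2,-3.27,0],0,1],[[-4.2,-3.27,0],0,1],[[-4.2,-3.27,0],0,1],[[-4.2,-3.27,0],0,1]]' 15
python3 -m creep '[[[-4.2,-3.27,0],0,1],[[-4.2,-3.27,0],0,1],[[-2.1,-1.63,0],0,1],[[0,0,0],-0.12,1],[[0,0,0],-0.12,1],[[0,0,0],-0.12,1],[[0,0,0],0,1],[[0,0,0],0,1]]' 15
python3 - <<'E'
from tab import *
w=read_camera("wrist");im=w["color"].copy()
for X in corners(.5883,-.0542,np.radians(260.3)):
    u=proj(w,X); print(u.round(1)); cv2.circle(im,tuple(int(round(v)) for v in u),2,(0,255,0),-1)
cv2.imwrite("pics/w5.png",im)
E
```

```text
time: 7.25
eef_pos: [0.6066, -0.0103, 0.1675]
orientation: [0.262, 0.965, 0.0, -0.0]
contact_force: [0.3, 0.8, 0.3]
grip_width: 0.0142
time: 8.25
eef_pos: [0.6554, -0.1321, 0.1675]
orientation: [0.086, 0.996, 0.0, -0.0]
contact_force: [-0.8, 0.7, 0.5]
grip_width: 0.0141
[252.2  59.7]
[310.4  59.5]
[255.3 175.4]
[308.2 175.2]
```

View pics/w5.png

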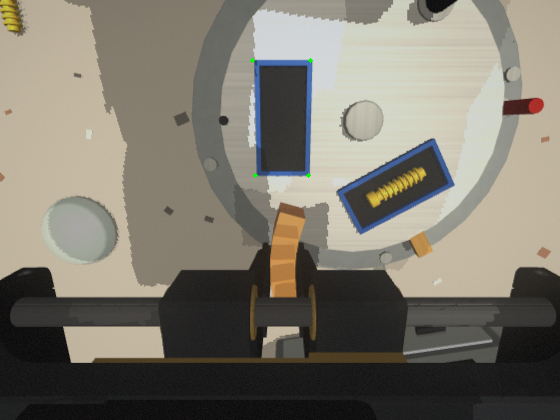

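The predicted nest corners fall within about 1.5 px of the real ones, at wrist (255..312, 60..175). The rib is held squarely at (285,250), bowed towards the axis. I move over the nest and come down to about 8 mm above contact.

```bash
python3 -m creep '[[[2,0,0],0,1],[[4,0,0],0,1],[[2,0,0],0,1],[[0,0,2],0,1],[[0,0,3],0,1],[[0,0,3],0,1],[[0,0,1],0,1],[[0,0,0],0,1]]' 15
python3 - <<'E'
from tab import *
o=get_obs();print(o["eef_pos"],o["contact_force"])
for n in("scene","side","wrist"):
    c=read_camera(n)
    u=proj(c,[.5766,-.119,.05]) if n!="wrist" else (280,210)
    k=(80,60) if n!="wrist" else (560,420)
    cv2.imwrite(f"pics/{n}6.png",cv2.resize(cv2.getRectSubPix(c["color"],k,(float(u[0]),float(u[1]))),(560,420),interpolation=2))
E
```

```text
time: 9.3
eef_pos: [0.5766, -0.1186, 0.0776]
orientation: [0.085, 0.996, 0.0, -0.0]
contact_force: [0.1, 0.5, 0.0]
grip_width: 0.0143
[ 0.57662728 -0.11859804  0.07758561] [0.13681629 0.52859931 0.02907595]
```

View pics/scene6.png

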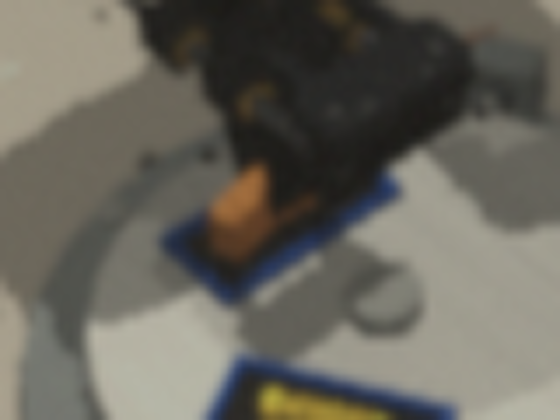

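View pics/side6.png

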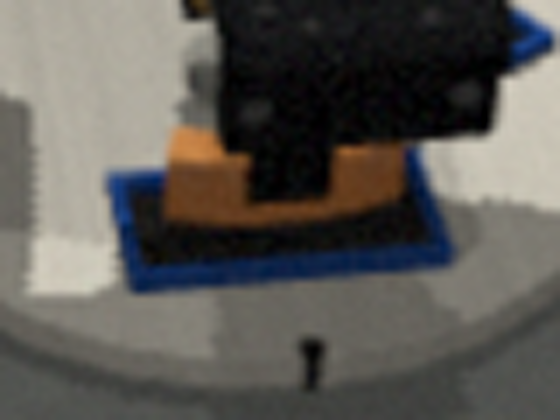

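View pics/wrist6.png

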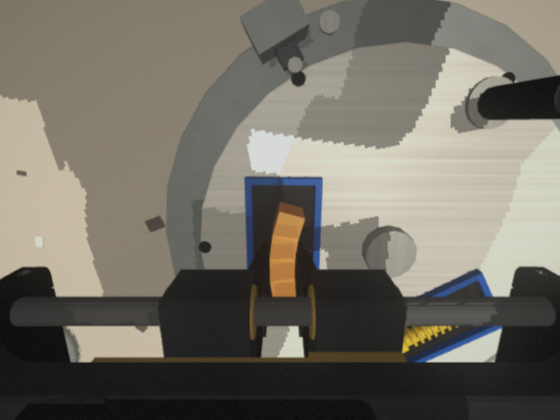

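The rib hangs centred in the nest: in the wrist view the nest walls are at 247 and 322 and the tool centre is at 284. Lowering the rest of the way.

```bash
python3 -m creep '[[[0,0,0.2],0,1],[[0,0,0.2],0,1],[[0,0,0.2],0,1],[[0,0,0.1],0,1],[[0,0,0.05],0,1],[[0,0,0],0,1],[[0,0,0],0,1],[[0,0,0],0,1]]' 15
```

```text
time: 10.45
eef_pos: [0.5766, -0.1186, 0.0702]
orientation: [0.085, 0.996, -0.0, 0.0]
contact_force: [-0.5, 0.1, -0.4]
grip_width: 0.014
```

```bash
python3 -m creep '[[[0,0,0.05],0,1],[[0,0,0.03],0,1],[[0,0,0],0,1],[[0,0,0],0,1],[[0,0,0],0,0.75],[[0,0,0],0,0.65],[[0,0,0],0,0.6],[[0,0,0],0,0.6]]' 15
python3 -m creep '[[[0,0,-1],0,0.6],[[0,0,-2],0,0.6],[[0,0,-4],0,0.6],[[0,0,-4],0,0.6],[[-5,0,0],0,0.6],[[-5,0,0],0,0.6],[[-2,0,0],0,1],[[0,0,0],0,1]]' 15
python3 - <<'E'
from tab import *
for n in("scene","side","wrist"):
    c=read_camera(n)
    u=proj(c,[.5766,-.119,.05])
    k=(120,90) if n!="wrist" else (240,180)
    cv2.imwrite(f"pics/{n}7.png",cv2.resize(cv2.getRectSubPix(c["color"],k,(float(u[0]),float(u[1]))),(560,420),interpolation=2))
E
```

```text
time: 11.45
eef_pos: [0.5766, -0.1186, 0.0693]
orientation: [0.085, 0.996, 0.0, -0.0]
contact_force: [0.2, -0.7, 0.4]
grip_width: 0.0378
time: 12.45
eef_pos: [0.6954, -0.1389, 0.1793]
orientation: [0.085, 0.996, -0.0, 0.0]
contact_force: [-1.1, -0.7, -0.5]
grip_width: 0.0233
```

View pics/wrist7.png

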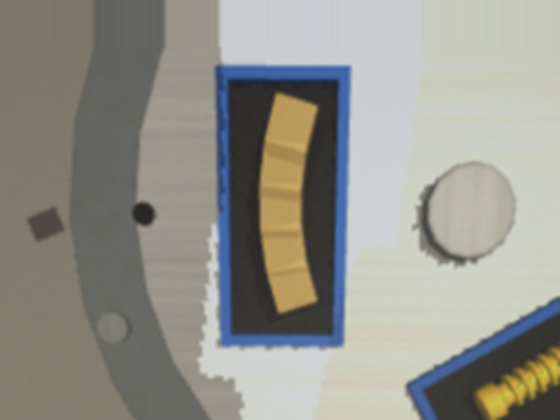

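View pics/side7.png

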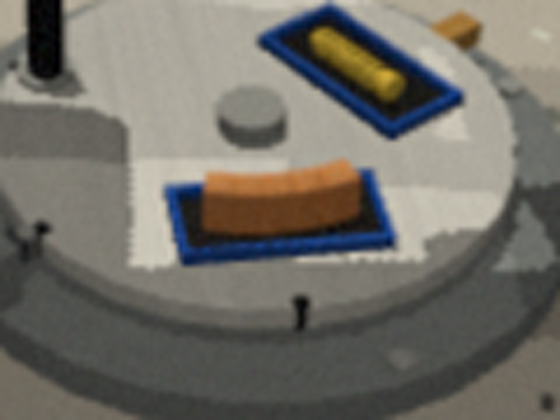

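View pics/scene7.png

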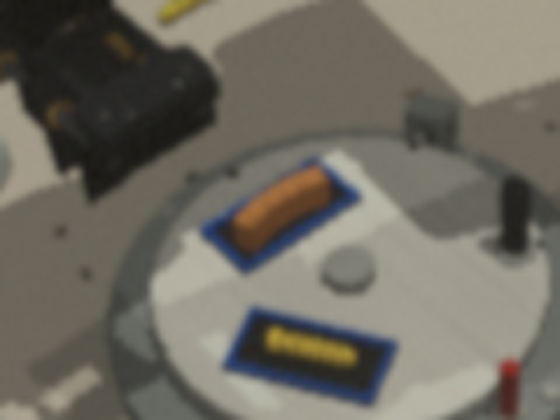

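The rib lies flat inside the nest, clear of the walls and released. Next I close the fingers and take the hand, turned, to the push-off side of the post. It stays high until I have checked its position.

```bash
python3 -m creep '[[[3.76,3.01,0],0,1],[[3.76,3.01,0],0,1],[[3.76,3.01,0],0,1],[[3.76,3.01,0],0,1],[[3.76,3.01,0],0,1],[[0,0,0],0.18,1],[[0,0,0],0.18,1],[[0,0,0],0.18,1]]' 15
python3 -m creep '[[[0,0,0],0.18,1],[[0,0,0],0.18,1],[[0,0,0],0.18,1],[[0,0,0],0.18,1],[[0,0,0],0.18,1],[[0,0,0],0.18,1],[[0,0,0],0.18,1],[[0,0,0],0.18,1]]' 15
python3 -m creep '[[[0,0,0],0.11,1],[[0,0,2],0,1],[[0,0,2],0,1],[[0,0,0.5],0,1],[[0,0,0],0,1],[[0,0,0],0,1],[[0,0,0],0,1],[[0,0,0],0,1]]' 15
python3 - <<'E'
from tab import *
o=get_obs();print(o["eef_pos"],o["joint_positions"],o["contact_force"])
im=[]
for n in("scene","side"):
    c=read_camera(n)
    im.append(cv2.resize(cv2.getRectSubPix(c["color"],(130,130),proj(c,[.52,.02,.09]).tolist()),(390,390),interpolation=2))
cv2.imwrite("pics/c8.png",np.hstack(im)); cv2.imwrite("pics/w8.png",read_camera("wrist")["color"])
E
```

```text
time: 13.6
eef_pos: [0.5341, 0.0413, 0.18]
orientation: [0.35, 0.937, 0.0, 0.0]
contact_force: [0.5, -0.1, -0.5]
grip_width: 0.0005
time: 14.6
eef_pos: [0.5341, 0.0412, 0.1799]
orientation: [0.881, 0.473, 0.0, 0.0]
contact_force: [0.2, 1.3, -0.1]
grip_width: 0.0003
time: 15.6
eef_pos: [0.5351, 0.0412, 0.1347]
orientation: [0.904, 0.427, 0.0, 0.0]
contact_force: [0.2, -0.3, -0.3]
grip_width: 0.0002
[0.53507688 0.04123062 0.13465554] [-4.61961018e-02  4.91092245e-01  1.87879660e+00 -2.07647249e-05
  7.71114117e-01  6.42823852e-01] [ 0.18767505 -0.33519088 -0.25227853]
```

View pics/c8.png

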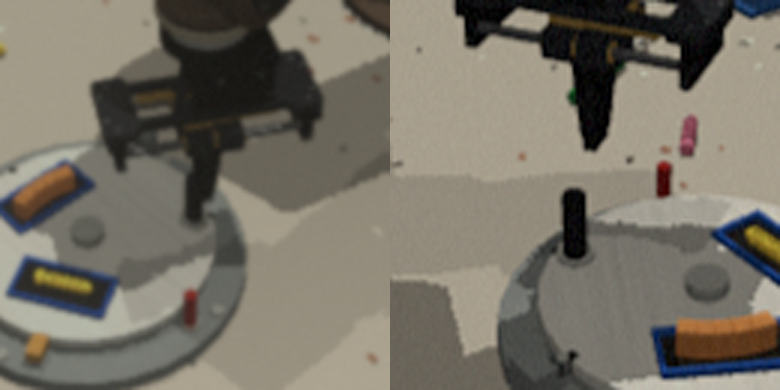

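View pics/w8.png

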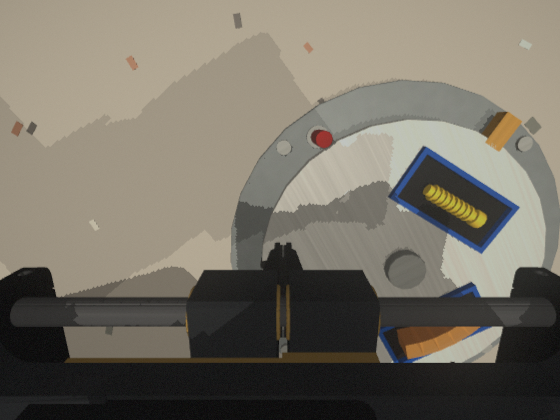

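```bash
python3 -m creep '[[[0,0,2],0,1],[[0,0,2],0,1],[[0,0,1.4],0,1],[[0,0,0],0,1],[[-0.8,0,0],0,1],[[-0.7,0,0],0,1],[[0,0,0],0,1],[[0,0,0],0,1]]' 15
python3 - <<'E'
from tab import *
print(get_obs()["contact_force"])
im=[]
for n in("scene","side"):
    c=read_camera(n)
    im.append(cv2.resize(cv2.getRectSubPix(c["color"],(65,65),proj(c,[.52,.02,.08]).tolist()),(390,390),interpolation=2))
cv2.imwrite("pics/c9.png",np.hstack(im))
E
```

```text
time: 16.75
eef_pos: [0.5256, 0.0295, 0.0807]
orientation: [0.904, 0.427, 0.0, 0.0]
contact_force: [0.1, -0.8, -0.2]
grip_width: 0.0006
[ 0.06467226 -0.79674082 -0.24483441]
```

View pics/c9.png

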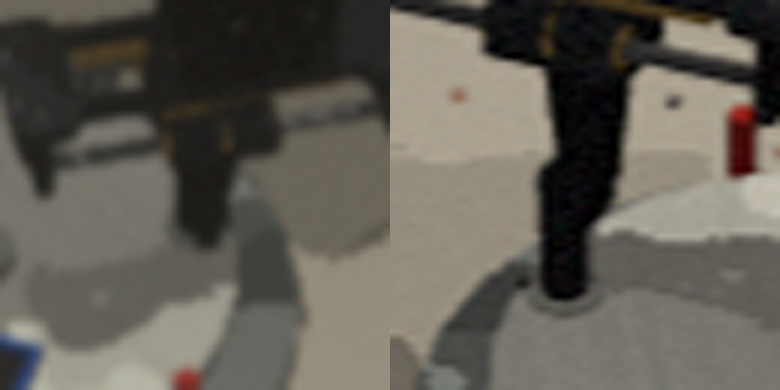

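```bash
python3 -m creep '[[[-0.3,0,0],0,1],[[-0.2,0,0],0,1],[[-0.25,-0.04,0],-0.025,1],[[-0.25,-0.04,0],-0.025,1],[[-0.25,-0.04,0],-0.025,1],[[-0.25,-0.04,0],-0.025,1],[[0,0,0],0,1],[[0,0,0],0,1]]' 15
python3 - <<'E'
from h import *
for i in range(3):
    c=read_camera("side");print(get_obs()["contact_force"].round(2))
cv2.imwrite("pics/s10.png",cv2.resize(cv2.getRectSubPix(c["color"],(160,120),proj(c,[.57,-.03,.06]).tolist()),(640,480),interpolation=2))
E
```

```text
time: 17.85
eef_pos: [0.515, 0.0192, 0.0804]
orientation: [0.882, 0.471, 0.0, -0.0]
contact_force: [1.3, 6.8, 0.5]
grip_width: 0.0003
[ 1.6   5.57 -0.45]
[ 0.45  6.19 -0.16]
[-0.18  6.68 -0.21]
```

View pics/s10.png

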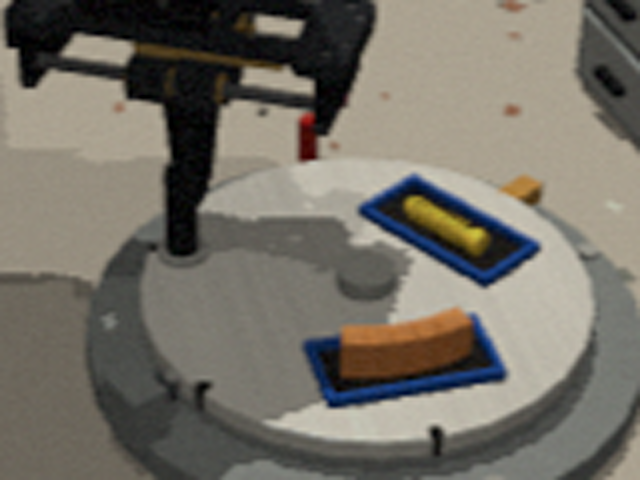

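```bash
python3 -m creep '[[[-0.41,-0.06,0],-0.04,1],[[-0.41,-0.06,0],-0.04,1],[[-0.41,-0.06,0],-0.04,1],[[-0.41,-0.06,0],-0.04,1],[[-0.41,-0.06,0],-0.04,1],[[-0.41,-0.06,0],-0.04,1],[[-0.41,-0.06,0],-0.04,1],[[-0.41,-0.06,0],-0.04,1]]' 15
cat > st.py <<'E'
from h import *
C=np.array([.5883,-.0542])
F=[]
for i in range(3):
    c=read_camera("side");F.append(get_obs()["contact_force"])
s=read_camera("scene")
o=get_obs();F=np.mean(F,0);q=o["orientation"]
x=np.array([q[0]**2-q[1]**2,2*q[0]*q[1]]);y=np.array([x[1],-x[0]])
r=C-o["eef_pos"][:2]
print("t",o["time"],"F",F.round(2),"Fx_tool",(F[:2]@x).round(2),"Fy_tool",(F[:2]@y).round(2),"C in tool (cm)",(100*r@x).round(2),(100*r@y).round(2),"tool x deg",np.degrees(np.arctan2(x[1],x[0])).round(1))
a=[cv2.resize(cv2.getRectSubPix(k,(110,110),proj(cc,[.58,-.03,.05]).tolist()),(400,400),interpolation=2) for cc in (s,c) for k in [cc["color"]]]
import sys
cv2.imwrite(sys.argv[1],np.hstack(a))
E
python3 st.py pics/p11.png
```

```text
time: 19.0
eef_pos: [0.4958, -0.0078, 0.0803]
orientation: [0.795, 0.606, -0.0, -0.001]
contact_force: [-1.2, 9.6, 2.0]
grip_width: 0.0003
t 19.2 F [-2.28  4.22  1.13] Fx_tool 3.46 Fy_tool -3.32 C in tool (cm) -1.96 10.13 tool x deg 74.6
```

View pics/p11.png

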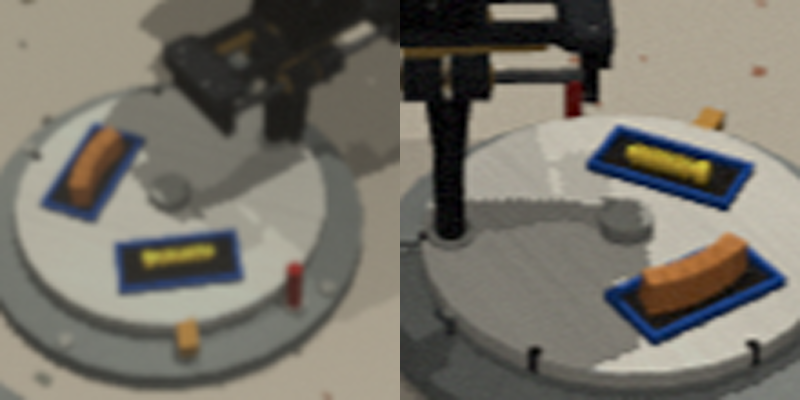

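The table has turned about 24°, with the rib and screw staying put. I go on past half-way, then hold.

```bash
python3 -m creep '[[[-0.41,-0.06,0],-0.04,1],[[-0.41,-0.06,0],-0.04,1],[[-0.41,-0.06,0],-0.04,1],[[-0.41,-0.06,0],-0.04,1],[[-0.41,-0.06,0],-0.04,1],[[0,0,0],0,1],[[0,0,0],0,1],[[0,0,0],0,1]]' 15
python3 st.py pics/p12.png
```

```text
time: 20.2
eef_pos: [0.4898, -0.028, 0.0803]
orientation: [0.731, 0.682, 0.0, 0.0]
contact_force: [-0.1, 0.6, 0.7]
grip_width: 0.0002
t 20.4 F [-0.35  0.71 -0.22] Fx_tool 0.68 Fy_tool -0.39 C in tool (cm) -1.93 10.02 tool x deg 86.0
```

View pics/p12.png

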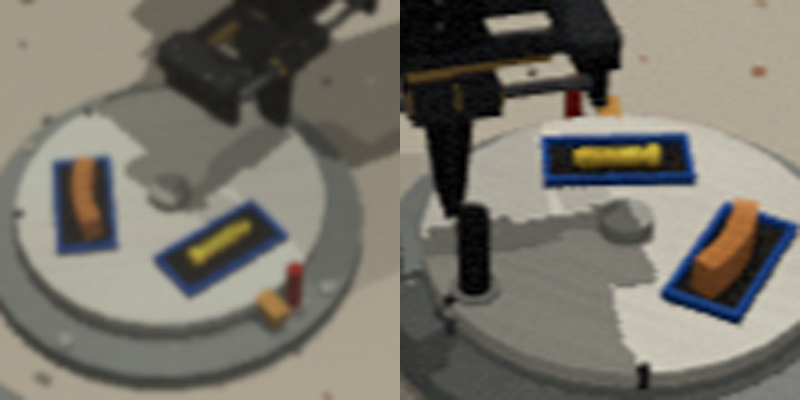

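The table was thrown on and the dog is now just short of the pin. I follow it round, still off the post.

```bash
python3 -m creep '[[[-0.51,-0.1,0],-0.05,1],[[-0.51,-0.1,0],-0.05,1],[[-0.51,-0.1,0],-0.05,1],[[-0.51,-0.1,0],-0.05,1],[[-0.51,-0.1,0],-0.05,1],[[-0.36,-0.07,0],-0.035,1],[[0,0,0],0,1],[[0,0,0],0,1]]' 15
python3 st.py pics/p13.png
python3 - <<'E'
from h import *
for n,z in (("side",[.59,.07,.05]),("scene",[.6,.07,.05])):
    c=read_camera(n);cv2.imwrite(f"pics/{n}13.png",cv2.resize(cv2.getRectSubPix(c["color"],(50,40),proj(c,z).tolist()),(500,400),interpolation=2))
E
```

```text
time: 21.4
eef_pos: [0.4855, -0.0572, 0.0803]
orientation: [0.627, 0.779, 0.0, 0.0]
contact_force: [-1.1, 0.2, 0.1]
grip_width: 0.0004
t 21.6 F [-0.24  0.24 -0.  ] Fx_tool 0.29 Fy_tool -0.18 C in tool (cm) -1.91 10.11 tool x deg 102.4
```

View pics/p13.png

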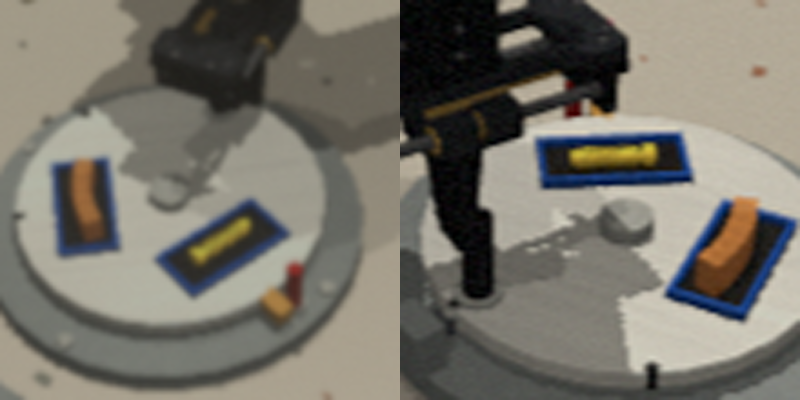

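View pics/scene13.png

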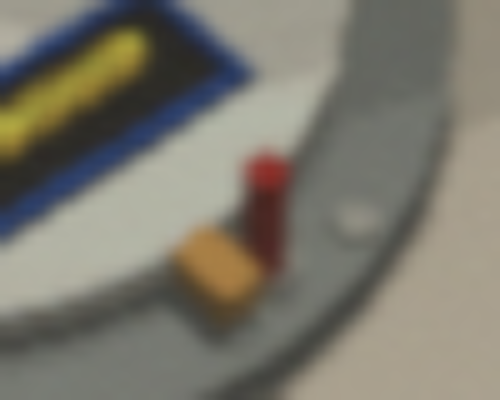

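```bash
python3 -m creep '[[[-0.1,-0.02,0],-0.01,1],[[-0.1,-0.02,0],-0.01,1],[[-0.1,-0.02,0],-0.01,1],[[-0.1,-0.02,0],-0.01,1],[[-0.1,-0.02,0],-0.01,1],[[-0.05,-0.01,0],-0.005,1],[[0,0,0],0,1],[[0,0,0],0,1]]' 15
python3 st.py pics/p14.png
```

```text
time: 22.7
eef_pos: [0.4857, -0.0629, 0.0803]
orientation: [0.605, 0.796, 0.0, 0.0]
contact_force: [0.1, 0.3, -0.4]
grip_width: 0.0006
t 22.9 F [ 0.22  0.33 -0.44] Fx_tool 0.26 Fy_tool 0.3 C in tool (cm) -1.91 10.12 tool x deg 105.5
```

View pics/p14.png

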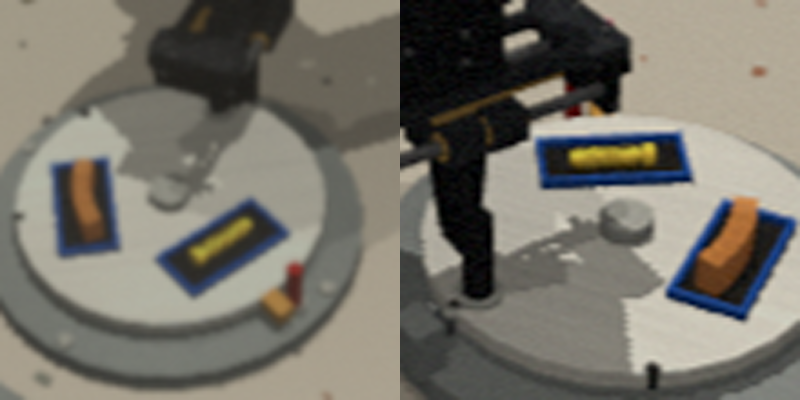

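```bash
python3 -m creep '[[[-0.06,-0.01,0],-0.006,1],[[-0.06,-0.01,0],-0.006,1],[[-0.06,-0.01,0],-0.006,1],[[-0.06,-0.01,0],-0.006,1],[[-0.06,-0.01,0],-0.006,1],[[0,0,0],0,1],[[0,0,0],0,1],[[0,0,0],0,1]]' 15
python3 st.py pics/p15.png
```

```text
time: 23.9
eef_pos: [0.486, -0.066, 0.0803]
orientation: [0.593, 0.805, 0.0, 0.0]
contact_force: [-0.5, 0.6, 0.3]
grip_width: 0.0007
t 24.1 F [-0.59  0.28 -0.44] Fx_tool 0.44 Fy_tool -0.48 C in tool (cm) -1.91 10.11 tool x deg 107.2
```

```bash
python3 -m creep '[[[-0.05,-0.01,0],-0.005,1],[[-0.05,-0.01,0],-0.005,1],[[-0.05,-0.01,0],-0.005,1],[[-0.05,-0.01,0],-0.005,1],[[0,0,0],0,1],[[0,0,0],0,1],[[0,0,0],0,1],[[0,0,0],0,1]]' 15
python3 st.py pics/p16.png
```

```text
time: 25.1
eef_pos: [0.4861, -0.0675, 0.0803]
orientation: [0.585, 0.811, 0.0, -0.0]
contact_force: [-0.9, 6.8, 1.3]
grip_width: 0.0003
t 25.3 F [0.14 7.28 1.62] Fx_tool 6.87 Fy_tool 2.43 C in tool (cm) -1.96 10.12 tool x deg 108.4
```

View pics/p16.png

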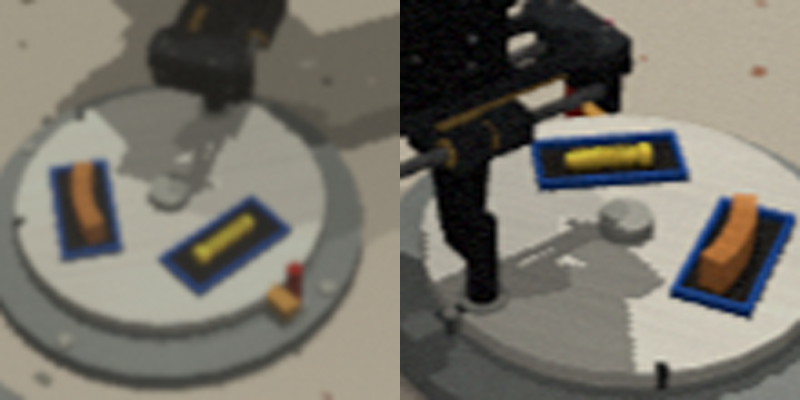

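The force is now 6.9 N along the tangent, against a drag of about 2 N, so the dog should be on the pin. A 0.1 mm nudge and an image fit of the table angle will test that.

```bash
python3 -m creep '[[[-0.01,0,0],0,1],[[0,0,0],0,1],[[0,0,0],0,1],[[0,0,0],0,1],[[0,0,0],0,1],[[0,0,0],0,1],[[0,0,0],0,1],[[0,0,0],0,1]]' 15
python3 st.py pics/p17.png
python3 - <<'E'
from h import *
for n,z in (("side",[.59,.0,.05]),("scene",[.6,.02,.05])):
    c=read_camera(n);cv2.imwrite(f"pics/{n}17.png",cv2.resize(cv2.getRectSubPix(c["color"],(100,75),proj(c,z).tolist()),(800,600),interpolation=2)); print(n,proj(c,z))
E
```

```text
time: 26.3
eef_pos: [0.4861, -0.0675, 0.0803]
orientation: [0.585, 0.811, 0.0, -0.0]
contact_force: [-0.9, 7.7, 0.6]
grip_width: 0.0003
t 26.5 F [-0.09  7.67  1.56] Fx_tool 7.3 Fy_tool 2.34 C in tool (cm) -1.96 10.12 tool x deg 108.4
side [303.82612296 222.71714627]
scene [280.45336568 237.61240094]
```

View pics/scene17.png

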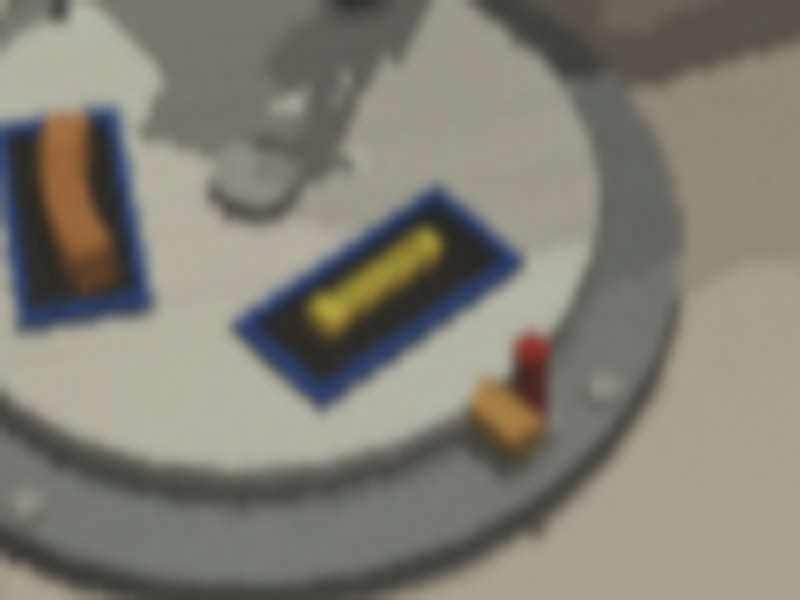

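View pics/side17.png

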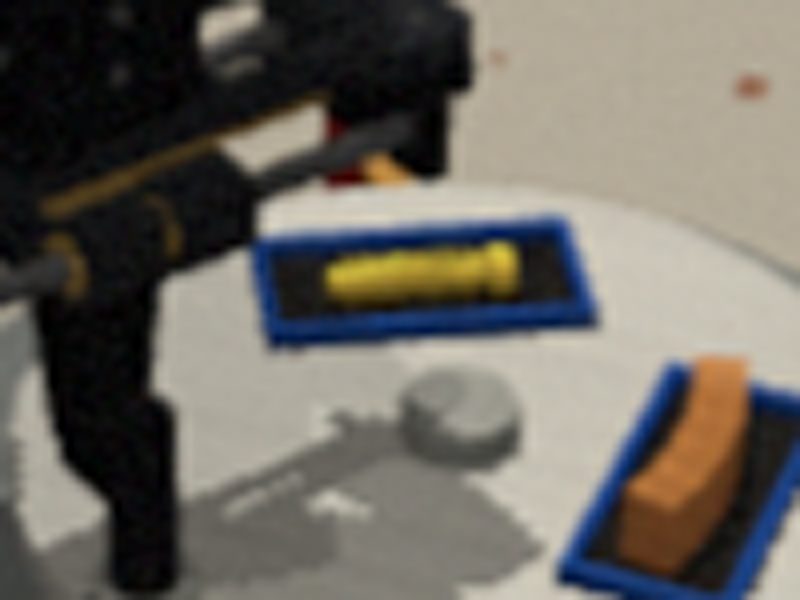

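Run:
```python
from tab import *
s=read_camera("scene");d=read_camera("side")
up=lambda L,c:(np.array(L,float)+.5)/8-.5+np.array(c)-[49.5,37]
for c,L,ctr in((s,up([(435,185),(525,262),(322,410),(235,325)],(280.45,237.61)),(.5885,-.0526)),(d,up([(255,237),(565,215),(600,325),(270,348)],(303.83,222.72)),(.5879,-.0558))):
    # angle of both halves from floor rays at z=.048 
    P=np.array([ray(c,u,v,.048)[:2] for u,v in L]);m=P.mean(0)-ctr
    print(np.degrees(np.arctan2(m[1],m[0])).round(2),np.hypot(*m).round(4),[np.degrees(np.arctan2(*(v[::-1]))).round(1) for v in (P[1]-P[0],P[2]-P[1],P[2]-P[3],P[3]-P[0])])
```

```text
79.37 0.066 [np.float64(79.2), np.float64(-9.4), np.float64(78.0), np.float64(-9.5)]
79.28 0.0663 [np.float64(-10.2), np.float64(-101.2), np.float64(-10.6), np.float64(-103.0)]
```

```bash
python3 -c "
from bench import *;print(get_obs()['eef_pos'])"; python3 -m creep '[[[-0.02,0,0],0,1],[[0,0,0],0,1],[[0,0,0],0,1],[[0,0,0],0,1],[[0,0,0],0,1],[[0,0,0],0,1],[[0,0,0],0,1],[[0,0,0],0,1]]' 15
python3 st.py pics/p18.png;python3 -c "
from bench import *;print(get_obs()['eef_pos'])"
```

```text
[ 0.48611668 -0.06752811  0.08035136]
time: 27.7
eef_pos: [0.4861, -0.0676, 0.0803]
orientation: [0.585, 0.811, 0.0, -0.0]
contact_force: [-0.9, 9.2, 1.2]
grip_width: 0.0003
t 27.9 F [-0.22  9.42  1.27] Fx_tool 9.01 Fy_tool 2.77 C in tool (cm) -1.96 10.12 tool x deg 108.4
[ 0.48610941 -0.06756168  0.08033642]
```

The 0.2 mm nudge raised the force to 9.0 N while the tool moved only 0.03 mm, so the dog is hard against the stop and the push is inside the 6–10 N band. I back off the way I came, then lift and go clear.

```bash
python3 -m creep '[[[0.05,0,0],0,1],[[0.05,0,0],0,1],[[0.3,0,0],0,1],[[1,0,0],0,1],[[2,0,0],0,1],[[0,0,-3],0,1],[[0,0,-5],0,1],[[0,0,-5],0,1]]' 15
python3 -m creep '[[[4,-4,0],0,1],[[4,-4,0],0,1],[[4,-4,0],0,1],[[4,0,0],0,1],[[4,0,0],0,1],[[0,0,0],0,1],[[0,0,0],0,1],[[0,0,0],0,1]]' 15
python3 st.py pics/p19.png
python3 - <<'E'
from h import *
im=[]
for n in ("scene","side"):
    c=read_camera(n); cv2.imwrite(f"pics/{n}19.png",c["color"])
    im.append(cv2.resize(cv2.getRectSubPix(c["color"],(50,50),proj(c,[.605,.07,.045]).tolist()),(400,400),interpolation=2))
cv2.imwrite("pics/dog19.png",np.hstack(im))
E
```

```text
time: 28.9
eef_pos: [0.4749, -0.0348, 0.2116]
orientation: [0.585, 0.811, -0.0, -0.0]
contact_force: [-0.1, 0.2, -0.1]
grip_width: 0.0004
time: 29.9
eef_pos: [0.2988, 0.1154, 0.2102]
orientation: [0.585, 0.811, -0.0, 0.0]
contact_force: [0.6, -0.0, 0.9]
grip_width: 0.0004
t 30.1 F [ 0.22  0.17 -0.09] Fx_tool 0.09 Fy_tool 0.26 C in tool (cm) -25.21 22.15 tool x deg 108.3
```

View pics/dog19.png

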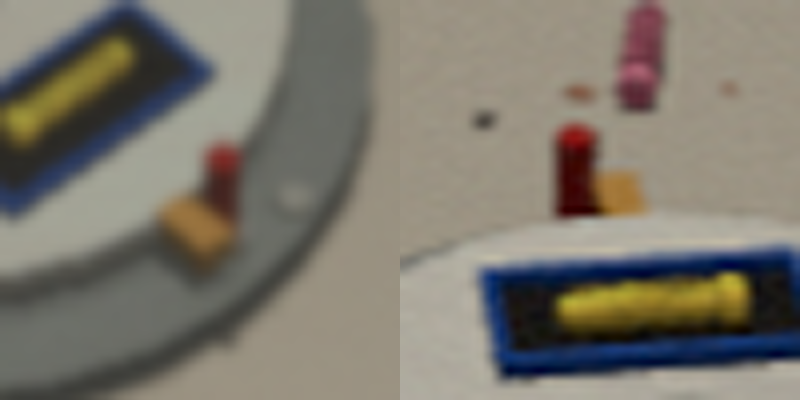

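View pics/side19.png

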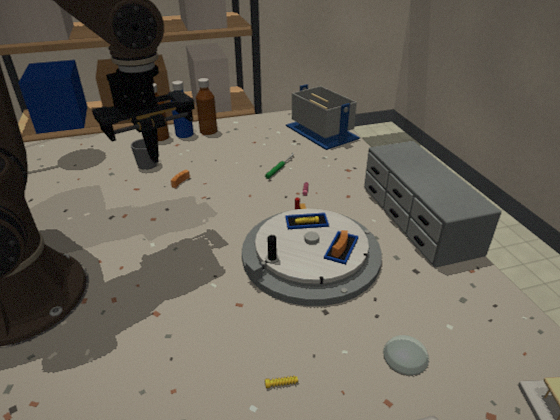

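View pics/p19.png

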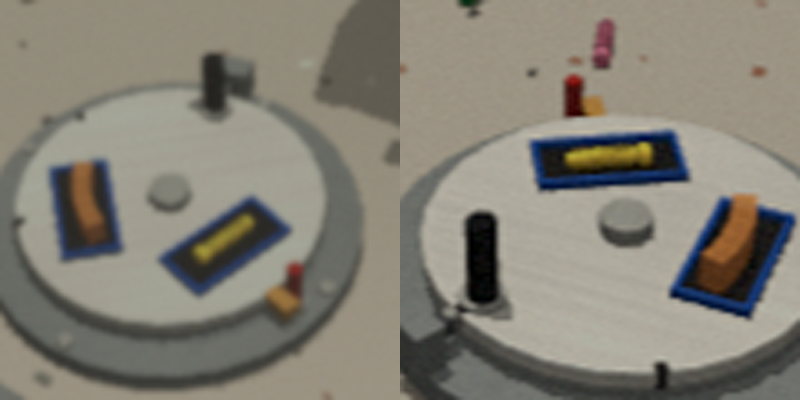

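The dog touches the pin in both views, and the nest corners sit where they did under the push, so the table did not spring back. Rib and screw are in their nests, and the hand is clear with no force on it.

```bash
python3 -c "
from bench import *;print(job_done(), get_obs()['time'])"
```

```text
the job is handed in; nothing more can be done
the job is handed in; nothing more can be done
```

The job is handed in, at about 30 s on the robot's clock (limit 72 s). The rib lies flat in the empty blue nest, and the table is fully home against the red pin.

- **Rib:** I took the farther of the two amber ribs (0.585 m from the base against 0.493 m) and set it down flat and clear of the nest walls. It stayed put through the index move.
- **Index move:** I pushed the post past half-way. The cam threw the table on, and I then pushed it home slowly.
- **Stop force:** The push at the post rose from 6.9 to 9.0 N (9.4 N total sideways). The last 0.2 mm nudge moved the tool only 0.03 mm, so the dog was bearing on the pin.
- **After backing off:** The scene and side views show the dog still on the pin and the nests where they were under the push. The yellow screw is still in its nest, the other items were not touched, and there was no force on the hand.

**One loose agreement:** My picture estimate gave about 58–59° of table rotation rather than 60°. That is within its roughly 1° error, and the table may not have started exactly at zero. I relied on the force and contact evidence instead.

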